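# Shift a poured row of candles to the carrying rack in pouring order

## Task

The four candles in the metal pouring rack were poured one after another, starting at the end with the red clip. Taking the first-poured (coolest) one first and one at a time, move them to the plywood carrying rack in the same order: the candle nearest the red clip goes into the hole nearest the red clip of the plywood rack, the next one beside it, and so on to the fourth. The wax is still soft, so keep each candle upright, set it fully down in its hole rather than dropping it, and leave the kettle lid and the wick bundle where they lie.

Things in the scene. Friction and masses are not known exactly. Their poses are not given: they have to be found in the camera images.
- tin_red: candle in a food tin with a cream label with a dark red band at the top, 70 mm diameter, 74 mm tall, solid set-wax top, 0.22 to 0.35 kg; its thin card wick (up to 35 mm above the rim) resists nothing. Origin at the centre of the underside, z up. Starts in any hole of the pouring rack, its upper 44 mm clear above the deck: grip it there, fingers closing across the rack's short way
- tin_green: candle in a food tin with a dark green label, 70 mm diameter, 74 mm tall, solid set-wax top, 0.22 to 0.35 kg; its thin card wick (up to 35 mm above the rim) resists nothing. Origin at the centre of the underside, z up. Starts in any hole of the pouring rack, its upper 44 mm clear above the deck: grip it there, fingers closing across the rack's short way
- tin_blue: candle in a food tin with a light blue label, 70 mm diameter, 74 mm tall, solid set-wax top, 0.22 to 0.35 kg; its thin card wick (up to 35 mm above the rim) resists nothing. Origin at the centre of the underside, z up. Starts in any hole of the pouring rack, its upper 44 mm clear above the deck: grip it there, fingers closing across the rack's short way
- tin_lime: candle in a food tin with a bright yellow-green label, 70 mm diameter, 74 mm tall, solid set-wax top, 0.22 to 0.35 kg; its thin card wick (up to 35 mm above the rim) resists nothing. Origin at the centre of the underside, z up. Starts in any hole of the pouring rack, its upper 44 mm clear above the deck: grip it there, fingers closing across the rack's short way
- pouring_rack: Pouring rack of bright sheet metal with grey end plates, holding the four tins at the start. Fixed, 104 x 414 mm. Origin on the table under its middle, z up, y along its row of four round holes, centres at x = 0, y = -142.5, -47.5, 47.5, 142.5 mm. A tin stands on the base board (top at z = 10 mm) within a chamfered hole of 80 mm diameter in the deck (top at z = 40 mm). End cheeks 62 mm tall at y = +-201 mm, a binder clip on each.
- carrying_rack: Carrying rack of light plywood, empty at the start. Fixed, 104 x 414 mm. Origin on the table under its middle, z up, y along its row of four round holes, centres at x = 0, y = -142.5, -47.5, 47.5, 142.5 mm. A tin stands on the base board (top at z = 10 mm) within a chamfered hole of 82 mm diameter in the deck (top at z = 40 mm). End cheeks 62 mm tall at y = +-201 mm, a binder clip on each.
- red_clip_pouring: red binder clip, 41 mm wide, on the top edge of one end cheek (either end, it varies) of the metal pouring rack; fixed. Origin on the row's line, 201 mm from the rack's middle, 58.5 mm from the centre of the nearest hole, 62 mm above the table; its top is at 67 mm. It marks the end where pouring began: the candle next to it was poured first; the black clip on the other end marks the last
- red_clip_carrying: red binder clip, 41 mm wide, on the top edge of one end cheek (either end, it varies) of the plywood carrying rack; fixed. Origin on the row's line, 201 mm from the rack's middle, 58.5 mm from the centre of the nearest hole, 62 mm above the table; its top is at 67 mm. It marks the place of the first candle: the hole next to it is the first; the black clip on the other end marks the last
- kettle_lid: pale metal kettle lid, 137 mm diameter, 41 mm tall with its black knob, lying loose left of the racks; origin under its centre; a bystander, leave it alone
- wick_bundle: bundle of brown card wicks with a rubber band, 29 x 122 x 16 mm, lying loose right of the racks; origin under its centre, y along it; a bystander, leave it alone
There are look-alikes about, which are no part of the job. What is shaped like the tin_blue but orange or purple is not meant. What is shaped like the tin_red but purple is not meant.

How it is judged (in metres and radians):
On the way, in this order (a step that is already met when the one before it is completed fails the run):
1. the first candle from the pouring rack's red clip is fully down in the first hole from the plywood rack's red clip; earlier ones still in place, later ones still in the pouring rack (((horizontal distance between tin_red and red_clip_carrying between 0.0465 and 0.0705 m and x of tin_red in the frame of carrying_rack between -0.012 and 0.012 m and height (world z) of tin_red below 0.016 m) or (horizontal distance between tin_green and red_clip_carrying between 0.0465 and 0.0705 m and x of tin_green in the frame of carrying_rack between -0.012 and 0.012 m and height (world z) of tin_green below 0.016 m) or (horizontal distance between tin_blue and red_clip_carrying between 0.0465 and 0.0705 m and x of tin_blue in the frame of carrying_rack between -0.012 and 0.012 m and height (world z) of tin_blue below 0.016 m) or (horizontal distance between tin_lime and red_clip_carrying between 0.0465 and 0.0705 m and x of tin_lime in the frame of carrying_rack between -0.012 and 0.012 m and height (world z) of tin_lime below 0.016 m)) and ((horizontal distance between tin_red and red_clip_pouring between 0.1415 and 0.1655 m and x of tin_red in the frame of pouring_rack between -0.012 and 0.012 m and height (world z) of tin_red below 0.016 m) or (horizontal distance between tin_green and red_clip_pouring between 0.1415 and 0.1655 m and x of tin_green in the frame of pouring_rack between -0.012 and 0.012 m and height (world z) of tin_green below 0.016 m) or (horizontal distance between tin_blue and red_clip_pouring between 0.1415 and 0.1655 m and x of tin_blue in the frame of pouring_rack between -0.012 and 0.012 m and height (world z) of tin_blue below 0.016 m) or (horizontal distance between tin_lime and red_clip_pouring between 0.1415 and 0.1655 m and x of tin_lime in the frame of pouring_rack between -0.012 and 0.012 m and height (world z) of tin_lime below 0.016 m)) and ((horizontal distance between tin_red and red_clip_pouring between 0.2365 and 0.2605 m and x of tin_red in the frame of pouring_rack between -0.012 and 0.012 m and height (world z) of tin_red below 0.016 m) or (horizontal distance between tin_green and red_clip_pouring between 0.2365 and 0.2605 m and x of tin_green in the frame of pouring_rack between -0.012 and 0.012 m and height (world z) of tin_green below 0.016 m) or (horizontal distance between tin_blue and red_clip_pouring between 0.2365 and 0.2605 m and x of tin_blue in the frame of pouring_rack between -0.012 and 0.012 m and height (world z) of tin_blue below 0.016 m) or (horizontal distance between tin_lime and red_clip_pouring between 0.2365 and 0.2605 m and x of tin_lime in the frame of pouring_rack between -0.012 and 0.012 m and height (world z) of tin_lime below 0.016 m)) and ((horizontal distance between tin_red and red_clip_pouring between 0.3315 and 0.3555 m and x of tin_red in the frame of pouring_rack between -0.012 and 0.012 m and height (world z) of tin_red below 0.016 m) or (horizontal distance between tin_green and red_clip_pouring between 0.3315 and 0.3555 m and x of tin_green in the frame of pouring_rack between -0.012 and 0.012 m and height (world z) of tin_green below 0.016 m) or (horizontal distance between tin_blue and red_clip_pouring between 0.3315 and 0.3555 m and x of tin_blue in the frame of pouring_rack between -0.012 and 0.012 m and height (world z) of tin_blue below 0.016 m) or (horizontal distance between tin_lime and red_clip_pouring between 0.3315 and 0.3555 m and x of tin_lime in the frame of pouring_rack between -0.012 and 0.012 m and height (world z) of tin_lime below 0.016 m))), for 0.2 s.
2. the second candle from the pouring rack's red clip is fully down in the second hole from the plywood rack's red clip; earlier ones still in place, later ones still in the pouring rack (((horizontal distance between tin_red and red_clip_carrying between 0.0465 and 0.0705 m and x of tin_red in the frame of carrying_rack between -0.012 and 0.012 m and height (world z) of tin_red below 0.016 m) or (horizontal distance between tin_green and red_clip_carrying between 0.0465 and 0.0705 m and x of tin_green in the frame of carrying_rack between -0.012 and 0.012 m and height (world z) of tin_green below 0.016 m) or (horizontal distance between tin_blue and red_clip_carrying between 0.0465 and 0.0705 m and x of tin_blue in the frame of carrying_rack between -0.012 and 0.012 m and height (world z) of tin_blue below 0.016 m) or (horizontal distance between tin_lime and red_clip_carrying between 0.0465 and 0.0705 m and x of tin_lime in the frame of carrying_rack between -0.012 and 0.012 m and height (world z) of tin_lime below 0.016 m)) and ((horizontal distance between tin_red and red_clip_carrying between 0.1415 and 0.1655 m and x of tin_red in the frame of carrying_rack between -0.012 and 0.012 m and height (world z) of tin_red below 0.016 m) or (horizontal distance between tin_green and red_clip_carrying between 0.1415 and 0.1655 m and x of tin_green in the frame of carrying_rack between -0.012 and 0.012 m and height (world z) of tin_green below 0.016 m) or (horizontal distance between tin_blue and red_clip_carrying between 0.1415 and 0.1655 m and x of tin_blue in the frame of carrying_rack between -0.012 and 0.012 m and height (world z) of tin_blue below 0.016 m) or (horizontal distance between tin_lime and red_clip_carrying between 0.1415 and 0.1655 m and x of tin_lime in the frame of carrying_rack between -0.012 and 0.012 m and height (world z) of tin_lime below 0.016 m)) and ((horizontal distance between tin_red and red_clip_pouring between 0.2365 and 0.2605 m and x of tin_red in the frame of pouring_rack between -0.012 and 0.012 m and height (world z) of tin_red below 0.016 m) or (horizontal distance between tin_green and red_clip_pouring between 0.2365 and 0.2605 m and x of tin_green in the frame of pouring_rack between -0.012 and 0.012 m and height (world z) of tin_green below 0.016 m) or (horizontal distance between tin_blue and red_clip_pouring between 0.2365 and 0.2605 m and x of tin_blue in the frame of pouring_rack between -0.012 and 0.012 m and height (world z) of tin_blue below 0.016 m) or (horizontal distance between tin_lime and red_clip_pouring between 0.2365 and 0.2605 m and x of tin_lime in the frame of pouring_rack between -0.012 and 0.012 m and height (world z) of tin_lime below 0.016 m)) and ((horizontal distance between tin_red and red_clip_pouring between 0.3315 and 0.3555 m and x of tin_red in the frame of pouring_rack between -0.012 and 0.012 m and height (world z) of tin_red below 0.016 m) or (horizontal distance between tin_green and red_clip_pouring between 0.3315 and 0.3555 m and x of tin_green in the frame of pouring_rack between -0.012 and 0.012 m and height (world z) of tin_green below 0.016 m) or (horizontal distance between tin_blue and red_clip_pouring between 0.3315 and 0.3555 m and x of tin_blue in the frame of pouring_rack between -0.012 and 0.012 m and height (world z) of tin_blue below 0.016 m) or (horizontal distance between tin_lime and red_clip_pouring between 0.3315 and 0.3555 m and x of tin_lime in the frame of pouring_rack between -0.012 and 0.012 m and height (world z) of tin_lime below 0.016 m))), for 0.2 s.
3. the third candle from the pouring rack's red clip is fully down in the third hole from the plywood rack's red clip; earlier ones still in place, later ones still in the pouring rack (((horizontal distance between tin_red and red_clip_carrying between 0.0465 and 0.0705 m and x of tin_red in the frame of carrying_rack between -0.012 and 0.012 m and height (world z) of tin_red below 0.016 m) or (horizontal distance between tin_green and red_clip_carrying between 0.0465 and 0.0705 m and x of tin_green in the frame of carrying_rack between -0.012 and 0.012 m and height (world z) of tin_green below 0.016 m) or (horizontal distance between tin_blue and red_clip_carrying between 0.0465 and 0.0705 m and x of tin_blue in the frame of carrying_rack between -0.012 and 0.012 m and height (world z) of tin_blue below 0.016 m) or (horizontal distance between tin_lime and red_clip_carrying between 0.0465 and 0.0705 m and x of tin_lime in the frame of carrying_rack between -0.012 and 0.012 m and height (world z) of tin_lime below 0.016 m)) and ((horizontal distance between tin_red and red_clip_carrying between 0.1415 and 0.1655 m and x of tin_red in the frame of carrying_rack between -0.012 and 0.012 m and height (world z) of tin_red below 0.016 m) or (horizontal distance between tin_green and red_clip_carrying between 0.1415 and 0.1655 m and x of tin_green in the frame of carrying_rack between -0.012 and 0.012 m and height (world z) of tin_green below 0.016 m) or (horizontal distance between tin_blue and red_clip_carrying between 0.1415 and 0.1655 m and x of tin_blue in the frame of carrying_rack between -0.012 and 0.012 m and height (world z) of tin_blue below 0.016 m) or (horizontal distance between tin_lime and red_clip_carrying between 0.1415 and 0.1655 m and x of tin_lime in the frame of carrying_rack between -0.012 and 0.012 m and height (world z) of tin_lime below 0.016 m)) and ((horizontal distance between tin_red and red_clip_carrying between 0.2365 and 0.2605 m and x of tin_red in the frame of carrying_rack between -0.012 and 0.012 m and height (world z) of tin_red below 0.016 m) or (horizontal distance between tin_green and red_clip_carrying between 0.2365 and 0.2605 m and x of tin_green in the frame of carrying_rack between -0.012 and 0.012 m and height (world z) of tin_green below 0.016 m) or (horizontal distance between tin_blue and red_clip_carrying between 0.2365 and 0.2605 m and x of tin_blue in the frame of carrying_rack between -0.012 and 0.012 m and height (world z) of tin_blue below 0.016 m) or (horizontal distance between tin_lime and red_clip_carrying between 0.2365 and 0.2605 m and x of tin_lime in the frame of carrying_rack between -0.012 and 0.012 m and height (world z) of tin_lime below 0.016 m)) and ((horizontal distance between tin_red and red_clip_pouring between 0.3315 and 0.3555 m and x of tin_red in the frame of pouring_rack between -0.012 and 0.012 m and height (world z) of tin_red below 0.016 m) or (horizontal distance between tin_green and red_clip_pouring between 0.3315 and 0.3555 m and x of tin_green in the frame of pouring_rack between -0.012 and 0.012 m and height (world z) of tin_green below 0.016 m) or (horizontal distance between tin_blue and red_clip_pouring between 0.3315 and 0.3555 m and x of tin_blue in the frame of pouring_rack between -0.012 and 0.012 m and height (world z) of tin_blue below 0.016 m) or (horizontal distance between tin_lime and red_clip_pouring between 0.3315 and 0.3555 m and x of tin_lime in the frame of pouring_rack between -0.012 and 0.012 m and height (world z) of tin_lime below 0.016 m))), for 0.2 s.
4. the fourth candle from the pouring rack's red clip is fully down in the fourth hole from the plywood rack's red clip; earlier ones still in place, later ones still in the pouring rack (((horizontal distance between tin_red and red_clip_carrying between 0.0465 and 0.0705 m and x of tin_red in the frame of carrying_rack between -0.012 and 0.012 m and height (world z) of tin_red below 0.016 m) or (horizontal distance between tin_green and red_clip_carrying between 0.0465 and 0.0705 m and x of tin_green in the frame of carrying_rack between -0.012 and 0.012 m and height (world z) of tin_green below 0.016 m) or (horizontal distance between tin_blue and red_clip_carrying between 0.0465 and 0.0705 m and x of tin_blue in the frame of carrying_rack between -0.012 and 0.012 m and height (world z) of tin_blue below 0.016 m) or (horizontal distance between tin_lime and red_clip_carrying between 0.0465 and 0.0705 m and x of tin_lime in the frame of carrying_rack between -0.012 and 0.012 m and height (world z) of tin_lime below 0.016 m)) and ((horizontal distance between tin_red and red_clip_carrying between 0.1415 and 0.1655 m and x of tin_red in the frame of carrying_rack between -0.012 and 0.012 m and height (world z) of tin_red below 0.016 m) or (horizontal distance between tin_green and red_clip_carrying between 0.1415 and 0.1655 m and x of tin_green in the frame of carrying_rack between -0.012 and 0.012 m and height (world z) of tin_green below 0.016 m) or (horizontal distance between tin_blue and red_clip_carrying between 0.1415 and 0.1655 m and x of tin_blue in the frame of carrying_rack between -0.012 and 0.012 m and height (world z) of tin_blue below 0.016 m) or (horizontal distance between tin_lime and red_clip_carrying between 0.1415 and 0.1655 m and x of tin_lime in the frame of carrying_rack between -0.012 and 0.012 m and height (world z) of tin_lime below 0.016 m)) and ((horizontal distance between tin_red and red_clip_carrying between 0.2365 and 0.2605 m and x of tin_red in the frame of carrying_rack between -0.012 and 0.012 m and height (world z) of tin_red below 0.016 m) or (horizontal distance between tin_green and red_clip_carrying between 0.2365 and 0.2605 m and x of tin_green in the frame of carrying_rack between -0.012 and 0.012 m and height (world z) of tin_green below 0.016 m) or (horizontal distance between tin_blue and red_clip_carrying between 0.2365 and 0.2605 m and x of tin_blue in the frame of carrying_rack between -0.012 and 0.012 m and height (world z) of tin_blue below 0.016 m) or (horizontal distance between tin_lime and red_clip_carrying between 0.2365 and 0.2605 m and x of tin_lime in the frame of carrying_rack between -0.012 and 0.012 m and height (world z) of tin_lime below 0.016 m)) and ((horizontal distance between tin_red and red_clip_carrying between 0.3315 and 0.3555 m and x of tin_red in the frame of carrying_rack between -0.012 and 0.012 m and height (world z) of tin_red below 0.016 m) or (horizontal distance between tin_green and red_clip_carrying between 0.3315 and 0.3555 m and x of tin_green in the frame of carrying_rack between -0.012 and 0.012 m and height (world z) of tin_green below 0.016 m) or (horizontal distance between tin_blue and red_clip_carrying between 0.3315 and 0.3555 m and x of tin_blue in the frame of carrying_rack between -0.012 and 0.012 m and height (world z) of tin_blue below 0.016 m) or (horizontal distance between tin_lime and red_clip_carrying between 0.3315 and 0.3555 m and x of tin_lime in the frame of carrying_rack between -0.012 and 0.012 m and height (world z) of tin_lime below 0.016 m))), for 0.2 s.
At the end, for the whole second after the job is handed in: All four holes of the plywood rack hold a candle, upright (within 4 degrees), standing on the base board (within 6 mm) and within 12 mm of the hole's centre, in pouring order counted from the red clips; all released and at rest (all of step 4 and angle between each of tin_red, tin_green, tin_blue, tin_lime's own z axis and vertical below 0.08 rad and linear speed of each of tin_red, tin_green, tin_blue, tin_lime below 0.02 m/s and angular speed of each of tin_red, tin_green, tin_blue, tin_lime below 0.2 rad/s and contact force between the fingers and tin_red below 0.05 N and contact force between the fingers and tin_green below 0.05 N and contact force between the fingers and tin_blue below 0.05 N and contact force between the fingers and tin_lime below 0.05 N); the robot touches nothing.
It fails at once if a candle is tipped by more than about 35 degrees (angle between any of tin_red, tin_green, tin_blue, tin_lime's own z axis and vertical above 0.6 rad).
It fails at once if a candle is dropped: nothing touches it while it is more than 20 mm above the base board of a rack ((height (world z) of tin_red above 0.03 m and contact force between tin_red and anything else below 0.01 N) or (height (world z) of tin_green above 0.03 m and contact force between tin_green and anything else below 0.01 N) or (height (world z) of tin_blue above 0.03 m and contact force between tin_blue and anything else below 0.01 N) or (height (world z) of tin_lime above 0.03 m and contact force between tin_lime and anything else below 0.01 N)).
It fails at once if the kettle lid or the wick bundle is shifted by more than 20 mm (distance of any of kettle_lid, wick_bundle from where it was at the start of the episode above 0.02 m).
It also fails if it takes over 93 s, if anything falls off the work surface, if the arm or the gripper's body presses on something with over 40 N, if the wrist force passes 120 N, or if a joint passes its speed limit or range.

## Robot

A 6-joint arm with a two-finger parallel gripper is mounted at the origin on a cart in front of the work surface, level with it; the furniture and walls round the work are solid. World frame = base frame: x ahead of the robot, y to its left, z up, the work surface at z = 0. Lengths are in mm, angles in degrees, forces in N, time in s.
With the tool pointing down it reaches from about 350 to 925 mm from the base axis. Payload 6.4 kg.
Tool frame: the origin (TCP) lies at the very end of the fingers, on their centre line; the grasp point (between the pads) lies 19 mm behind it (ctrl.pinch_z is the distance from the TCP to the grasp point, in mm); z points along the fingers, y is the line along which they close (so a half turn about z gives the same grasp; the last joint's range is limited). The gripper opens to 94 mm and grips with 3 to 60 N. Pads are 16 mm wide; open, the fingers measure 119 mm over their backs; the gripper's body (75 mm by 177 mm) begins 78 mm behind the grasp point.
Start: joints at [58.78, 14.043, 89.255, -0, 76.702, -9.975], TCP at [235.533, 605.837, 205.455] pointing down, gripper open.
Joint ranges: [-179.41, 179.41], [-58.25, 129.5], [7.25, 145.43], [-54.29, 234.29], [11.92, 165.04], [-157.13, 157.13]. Speed limits (degrees/s): [147.25, 147.25, 180, 180, 180, 180].

## Interface

Orientations are given as a 3x3 rotation matrix whose columns are the frame's x, y, z axes.
In Python, from bench import ctrl gives the robot as it stands. Calls block until the motion is done:
- ctrl.move_ptp(position, orientation): joint-space move of the TCP to a pose.
- ctrl.move_linear(position, rotation=None, rate=150): straight line of the TCP; rotation=None keeps the orientation; rate is the mean speed in mm/s.
- ctrl.move_joints(angles): joint-space move.
- ctrl.ungrasp() and ctrl.grasp(f_grip=None): open the fingers fully, or close them until they stop; f_grip is the grip in N (None keeps the last).
- ctrl.wait(seconds).
- ctrl.solve_ik(position, orientation): joint angles nearest the present ones, or None.
- ctrl.get_image(name): name is "scene" or "top" or "wrist"; returns the picture (480x640x3 uint8, red, green, blue); there is no depth.
- ctrl.calibration(name): a dict with "intrinsics" (3x3 intrinsics, pixels), "dist" ([k1, k2, p1, p2, k3] as OpenCV has them; the pictures are not rectified), "R" (3x3) and "t" (3): a world point X has camera coordinates R X + t; the wrist camera has in their place "hand_eye" (4x4, takes a point from camera to tool coordinates, whose origin is the TCP and whose axes are the flange's). Camera axes: x right, y down, z forward; pixel columns grow to the right and rows downward; lengths in mm; the calibration is good to about 2 mm. A picture is of the moment at which its call begins: read the wrist's pose just before it. calibration takes no time and is no camera call.
A pose or a line that the arm cannot do raises ctrl.PlanningError and nothing moves.
- ctrl.sign_off(): hands the job in; it is judged then, once.
Trained networks look in the newest picture that a camera, given by its name, has taken for a name from the list of things; names that differ only in an ending like _2 or _b are one class to them, and where a whole thing is asked for, a point or a joint stands for the part that bears it (a point fixed in the world has none). Each returns a list of dicts, best first, with "score" (0 to 1); they miss things now and then, are a little off and sometimes report something else, mostly with a low value. They report only what shows in the picture. A call takes as long as a camera call. They do not tell look-alikes from the thing itself.
- ctrl.look_for(camera, thing): "location" ([column, row] in pixels, amid what is visible of it).
- ctrl.pinpoint(camera, thing): "location" ([column, row] in pixels: a listed point, or the origin of a listed thing).
Readings, each from a call of its own:
- ctrl.current_t(): time.
- ctrl.current_joint_pos(): joint angles.
- ctrl.current_joint_velocities(): joint speeds.
- ctrl.current_joint_efforts(): joint torques, N m.
- ctrl.current_tool_pos(): TCP position.
- ctrl.current_ee_rot(): TCP orientation.
- ctrl.current_ft_force(): force on the tool from outside, world axes, zero at the start.
- ctrl.current_ft_torque(): the same for the moment, N m.
- ctrl.current_opening(): finger opening in mm.
- ctrl.current_grasp_force(): force on a finger pad.
Only numpy, scipy, OpenCV 4.12 (cv2) and the standard library are available. Lean on these libraries where they do the work, as an engineer would, in place of code of your own. Each camera call takes 0.05 s, during which the arm holds its last target. There are 200 camera calls.

## Working session

There is one attempt and no reset: what is moved stays moved. The work goes in short steps, each a Python script; the robot and the scene stay as the last script left them, time stands still between calls to the robot, and variables do not carry over. Pictures are saved under pics/ and viewed, at most 14 in all, crops included, and the job is handed in when it is done.

```bash
mkdir -p pics; ls; python3 - <<'E'
from bench import ctrl
import cv2,numpy as np
for n in("top","scene"):
    im=ctrl.get_image(n); cv2.imwrite(f"pics/{n}0.png",im[:,:,::-1])
    for th in("pouring_rack","carrying_rack","red_clip_pouring","red_clip_carrying","tin_red","tin_green","tin_blue","tin_lime","kettle_lid","wick_bundle"):
        print(n,th,[(np.round(d["location"]).tolist(),round(d["score"],2)) for d in ctrl.pinpoint(n,th)][:3])
    c=ctrl.calibration(n); print(np.round(-c["R"].T@c["t"]))
print(ctrl.current_t(), ctrl.current_ee_rot().round(2), ctrl.calibration("wrist"))
E
```

```text
pics
top pouring_rack [([329.0, 255.0], 0.92)]
top carrying_rack [([324.0, 192.0], 0.61)]
top red_clip_pouring [([400.0, 243.0], 0.49)]
top red_clip_carrying [([389.0, 188.0], 0.38)]
top tin_red [([428.0, 256.0], 0.8), ([377.0, 248.0], 0.63)]
top tin_green [([284.0, 260.0], 0.82)]
top tin_blue [([270.0, 302.0], 0.88), ([316.0, 256.0], 0.86), ([235.0, 293.0], 0.71)]
top tin_lime [([346.0, 254.0], 0.77)]
top kettle_lid [([199.0, 228.0], 0.7), ([396.0, 244.0], 0.61)]
top wick_bundle [([443.0, 232.0], 0.89)]
[ 233.   11. 1811.]
scene pouring_rack [([324.0, 278.0], 0.7), ([484.0, 319.0], 0.62)]
scene carrying_rack []
scene red_clip_pouring [([408.0, 283.0], 0.49)]
scene red_clip_carrying [([432.0, 241.0], 0.48)]
scene tin_red [([437.0, 337.0], 0.63), ([383.0, 294.0], 0.62), ([321.0, 279.0], 0.27)]
scene tin_green [([272.0, 256.0], 0.89)]
scene tin_blue [([221.0, 283.0], 0.78), ([306.0, 270.0], 0.67), ([204.0, 258.0], 0.58)]
scene tin_lime [([338.0, 279.0], 0.89)]
scene kettle_lid [([234.0, 214.0], 0.95), ([339.0, 278.0], 0.21)]
scene wick_bundle [([482.0, 324.0], 0.71)]
[-214. -522.  647.]
1.1 [[-0.93  0.36 -0.  ]
 [ 0.36  0.93  0.  ]
 [ 0.    0.   -1.  ]] {'intrinsics': array([[358.6664724 ,   0.        , 314.78530905],
       [  0.        , 358.6664724 , 239.19957994],
       [  0.        ,   0.        ,   1.        ]]), 'dist': array([-0.06428937,  0.        ,  0.        ,  0.        ,  0.        ]), 'hand_eye': array([[-9.03749358e-04, -9.67368134e-01, -2.53373392e-01,
         7.33577697e+01],
       [ 9.99999511e-01, -9.75826760e-04,  1.58796453e-04,
        -2.68908765e-01],
       [-4.00863165e-04, -2.53373125e-01,  9.67368544e-01,
        -1.78609173e+02],
       [ 0.00000000e+00,  0.00000000e+00,  0.00000000e+00,
         1.00000000e+00]])}
```

```bash
python3 - <<'E'
import cv2
i=cv2.imread("pics/top0.png"); cv2.imwrite("pics/topc.png",cv2.resize(i[160:320,160:460],(800,427),interpolation=cv2.INTER_CUBIC))
E
```

```text
(no output)
```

View pics/scene0.png

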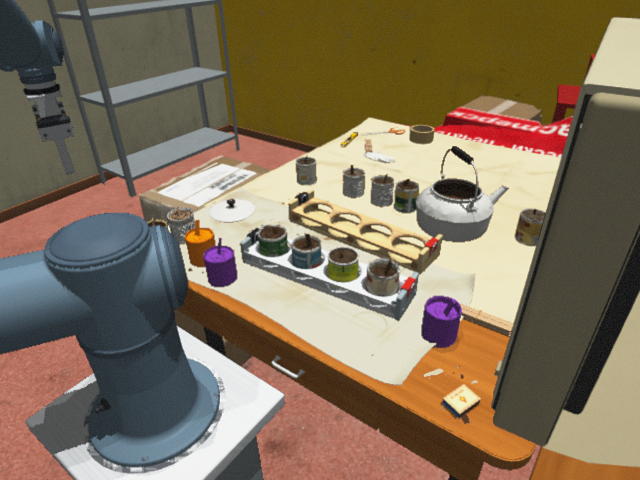

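View pics/topc.png

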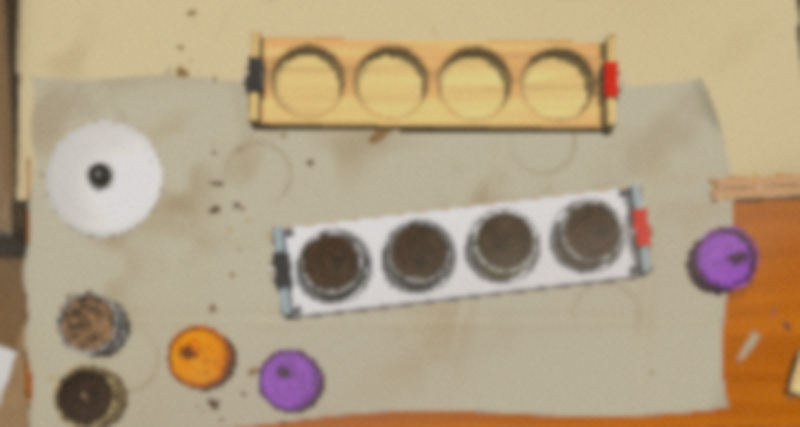

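The order from the pouring red clip, in top-image pixels, is red (377,248), lime (346,254), blue (316,256), green (284,260). The purple tins at (428,256) and (269,302) and the orange tin at (235,293) are decoys outside the rack. Both red clips are at the right (-y) end, at about (400,245) and (389,190). Next I'll locate the racks roughly and check for the tall kettle.

```bash
cat > h.py <<'E'
from bench import ctrl
import cv2,numpy as np
def ray(px,n,pose=None):
    c=ctrl.calibration(n); u=cv2.undistortPoints(np.array([[px]],float),c["intrinsics"],c["dist"])[0,0]
    d=np.array([u[0],u[1],1.])
    if n=="wrist":
        p,R=pose; H=c["hand_eye"]; return R@H[:3,3]+p, R@H[:3,:3]@d
    return -c["R"].T@c["t"], c["R"].T@d
def back(px,z,n="top",pose=None):
    o,d=ray(px,n,pose); return (o+d*(z-o[2])/d[2])[:2]
def proj(X,n,pose=None):
    c=ctrl.calibration(n); X=np.atleast_2d(X).astype(float)
    if n=="wrist":
        p,R=pose; H=c["hand_eye"]; T=((X-p)@R-H[:3,3])@H[:3,:3]
    else: T=X@c["R"].T+c["t"]
    return cv2.projectPoints(T,np.zeros(3),np.zeros(3),c["intrinsics"],c["dist"])[0][:,0]
def blobs(im,box,test):
    x0,y0,x1,y1=box; s=im[y0:y1,x0:x1].astype(int); m=test(s).astype(np.uint8)
    n,l,st,ce=cv2.connectedComponentsWithStats(m); 
    return [(ce[i]+[x0,y0],st[i,4],st[i,2:4]) for i in np.argsort(-st[1:,4])[:4]+1]
red=lambda s:(s[...,0]>130)&(s[...,1]<90)&(s[...,2]<90)
def down(yaw_y):  # tool y axis at angle (rad) in world, z down
    y=np.array([np.cos(yaw_y),np.sin(yaw_y),0]); z=np.array([0,0,-1.]); return np.stack([np.cross(y,z),y,z],1)
E
python3 - <<'E'
from h import *
im=cv2.imread("pics/top0.png")[:,:,::-1]
for b in blobs(im,(370,170,415,270),red): print(b[0],b[1],back(b[0],64))
for n,px,z in [("pR",(400.4,245.5),64),("pB",(265.7,260.9),64),("cR",(388.7,189.6),64),("cB",(255.6,188.1),64)]+[("tin",p,84) for p in[(379.8,246.5),(348.5,251.5),(316.5,256),(285,260)]]+[("lid",(197,226),20),("purple",(431,257),84),("wick",(443,232),8)]: print(n,back(px,z).round(1))
E
```

```text
[388.0483871  189.46774194] 62 [ 637.1100367  -196.04666709]
[399.60784314 244.68627451] 51 [ 469.6713443  -223.25256044]
pR [ 467.2 -225.5]
pB [431.7 172.7]
cR [ 636.7 -198. ]
cB [651.9 200.2]
tin [ 463.1 -162.6]
tin [450.8 -70.9]
tin [440.   22.6]
tin [430.7 114.6]
lid [549.2 385.2]
purple [ 428.5 -310.3]
wick [ 512.9 -365. ]
```

View pics/top0.png

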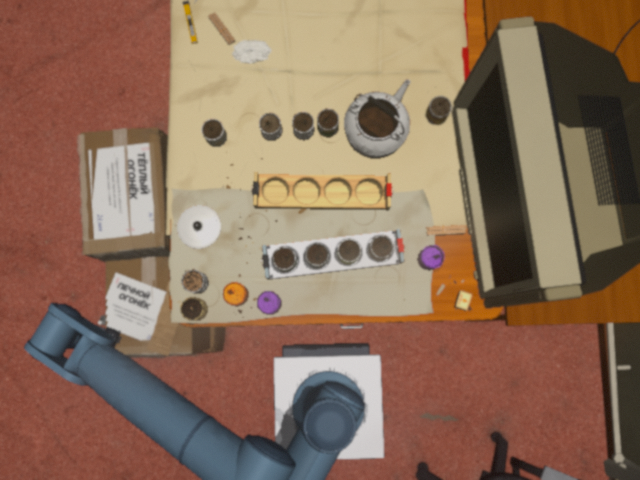

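The top view shows the kettle at (377,123), just behind the carrying rack's first holes, so clearance there matters. I'll take a wrist view from above both racks.

```bash
python3 - <<'E'
from h import *
print("kettle near edge", back((377,157),60),back((377,150),140))
for yaw in(0,np.pi):
    for p in([463,-163,60],[637,-140,60],[650,140,60],[431,115,60],[545,-10,350]):
        q=ctrl.solve_ik(p,down(yaw)); print(yaw,p,None if q is None else np.round(q))
E
```

```text
kettle near edge [ 739.21685756 -167.37274013] [ 736.94573755 -160.0458739 ]
0 [463, -163, 60] [-33.   4. 118.  -0.  59. -33.]
0 [637, -140, 60] [-22.  23.  94.  -0.  63. -22.]
0 [650, 140, 60] [ 2. 25. 92. -0. 63.  2.]
0 [431, 115, 60] [  0.  -3. 124.  -0.  59.   0.]
0 [545, -10, 350] [-13.  -5.  94.  -0.  90. -13.]
3.141592653589793 [463, -163, 60] [-33.   4. 118.  -0.  59. 147.]
3.141592653589793 [637, -140, 60] None
3.141592653589793 [650, 140, 60] None
3.141592653589793 [431, 115, 60] None
3.141592653589793 [545, -10, 350] None
```

```bash
python3 - <<'E'
from h import *
ctrl.move_ptp([545,40,350],down(0)); ctrl.wait(.2)
pose=(ctrl.current_tool_pos(),ctrl.current_ee_rot()); im=ctrl.get_image("wrist")
np.savez("w1.npz",p=pose[0],R=pose[1],im=im); cv2.imwrite("pics/w1.png",im[:,:,::-1])
for b in blobs(im,(0,0,640,480),red): print(b, back(b[0],64,"wrist",pose))
print(ctrl.current_t())
E
```

```text
(array([133.24038462, 222.93269231]), np.int32(104), array([ 9, 29], dtype=int32)) [300.13612391  14.60868284]
(array([115.85106383,   8.14893617]), np.int32(47), array([ 7, 20], dtype=int32)) [306.13284016 278.37276044]
(array([42.74358974, 66.02564103]), np.int32(39), array([ 7, 18], dtype=int32)) [203.30152087 216.57631151]
(array([10.25641026, 75.1025641 ]), np.int32(39), array([16, 12], dtype=int32)) [156.30684198 208.25456764]
3.7
```

View pics/w1.png

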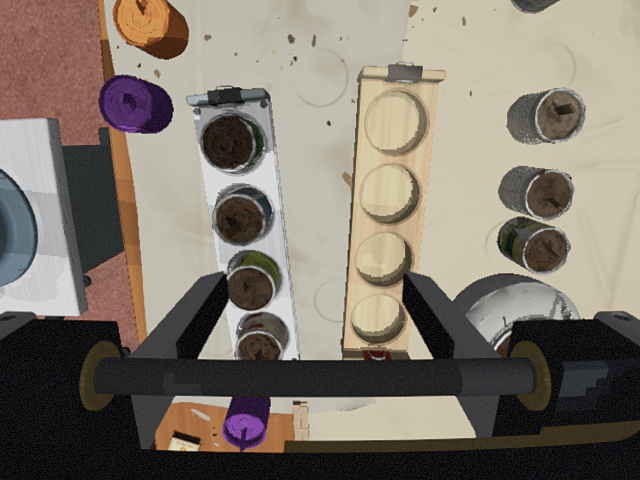

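The wrist view shows the carrying holes at about (395,122), (389,192), (383,258) and (378,317), and the tin tops at (233,143), (242,217), (252,285) and (262,343). The gripper bar hides the red ends. I'll fit the racks and check the fit with an overlay.

```bash
cat > fit.py <<'E'
from h import *
d=np.load("w1.npz"); pose=(d["p"],d["R"]); im=d["im"].copy()
def fit(P):  # P ordered from red end
    P=np.array(P); s=np.array([-142.5,-47.5,47.5,142.5]); c=P.mean(0); v=(s[:,None]*(P-c)).sum(0); v/=np.linalg.norm(v)
    return c,v,np.round(P-(c+s[:,None]*v),1)
H=[back(p,40,"wrist",pose) for p in[(378,317),(383,258),(389.5,192),(395,122)]]
c,v,r=fit(H); print("carry wrist",c,v,r.tolist(), "redclip",c-201*v,"black",c+201*v, "len",np.linalg.norm(H[0]-H[3]))
T=[back(p,84,"wrist",pose) for p in[(262,343),(252,285),(242,217),(233,143)]]
pc,pv,r=fit(T); print("pour wrist",pc,pv,r.tolist(),"red",pc-201*pv,"black",pc+201*pv)
print("blk clips", back((233,96),64,"wrist",pose),back((403,72),64,"wrist",pose))
a=np.linspace(0,2*np.pi,60)
def circ(im,c,z,R,n,pose,col):
    q=proj(np.c_[c[0]+R*np.cos(a),c[1]+R*np.sin(a),0*a+z],n,pose); cv2.polylines(im,[np.int32(q*8).reshape(-1,1,2)],True,col,1,cv2.LINE_AA,3)
S=(-142.5,-47.5,47.5,142.5)
for s,t in zip(S,T): circ(im,c+s*v,40,41,"wrist",pose,(255,0,255)); circ(im,t,84,35,"wrist",pose,(0,255,255))
top=cv2.imread("pics/top0.png")[:,:,::-1].copy()
for s,t in zip(S,T): circ(top,c+s*v,40,41,"top",None,(255,0,255)); circ(top,t,84,35,"top",None,(0,255,255))
A=cv2.resize(im[60:380,180:460],(525,600),interpolation=cv2.INTER_CUBIC)
B=cv2.resize(top[165:285,250:410],(800,600),interpolation=cv2.INTER_CUBIC)
cv2.imwrite("pics/ovw.png",A[:,:,::-1]); cv2.imwrite("pics/ovt.png",B[:,:,::-1])
E
python3 fit.py
```

```text
carry wrist [644.49792821   4.96413172] [0.03732596 0.99930314] [[0.3, 2.5], [-0.5, 0.5], [0.4, -0.0], [-0.2, -3.0]] redclip [ 636.99541081 -195.89580016] black [652.00044561 205.82406359] len 279.4670329066721
pour wrist [457.69414125 -18.71375191] [-0.09197509  0.99576131] [[0.1, 7.9], [-0.9, 0.3], [-0.7, -2.3], [1.4, -5.9]] red [ 476.18113365 -218.86177491] black [439.20714884 181.43427109]
blk clips [444.24896941 173.77194143] [651.62358897 201.67954162]
```

View pics/ovw.png

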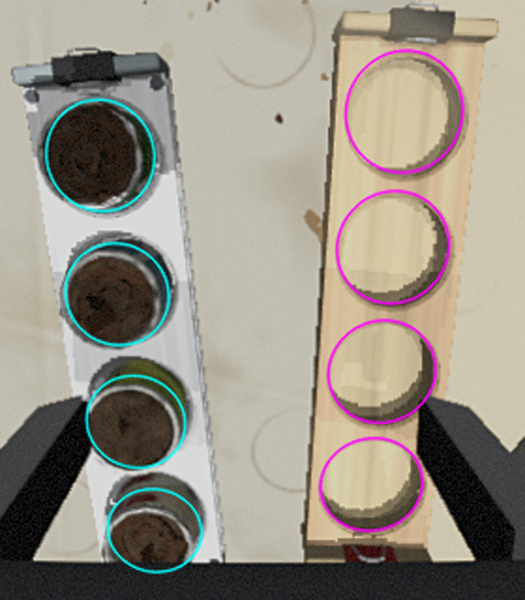

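View pics/ovt.png

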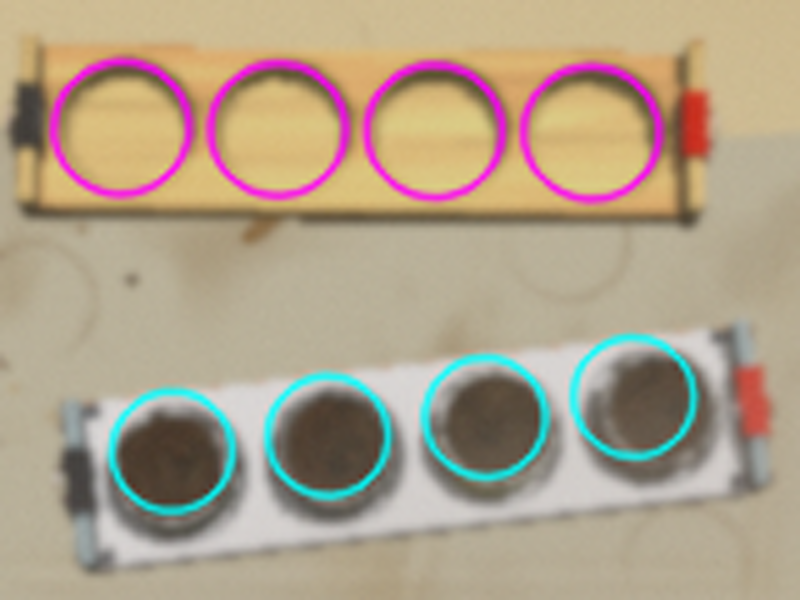

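```bash
python3 - <<'E'
from h import *
V=[("c4",(649.8,144.9),-.037,160),("c1",(639.2,-139.9),-.037,160),("p1",(463,-165),.092,190),("p4",(434,115.5),.092,190)]
tiles=[];out={}
for n,xy,a,z in V:
    ctrl.move_ptp([*xy,z],down(a)); ctrl.wait(.2)
    pose=(ctrl.current_tool_pos(),ctrl.current_ee_rot()); im=ctrl.get_image("wrist")
    out[n]=im; out[n+"p"]=pose[0]; out[n+"R"]=pose[1]
    if n[0]=="c": q=proj([*xy,40],"wrist",pose)[0]
    else: q=proj([*xy,84],"wrist",pose)[0]
    print(n,q,ctrl.current_t())
    tiles.append(im[60:360,115:515])
np.savez("w2.npz",**out)
cv2.imwrite("pics/w2.png",np.vstack([np.hstack(tiles[:2]),np.hstack(tiles[2:])])[:,:,::-1])
E
```

```text
c4 [313.35312349 232.3752101 ] 4.9
c1 [314.55806524 235.18896884] 6.25
p1 [313.71061008 237.76416192] 7.25
p4 [314.44115654 236.58801391] 8.5917
```

View pics/w2.png

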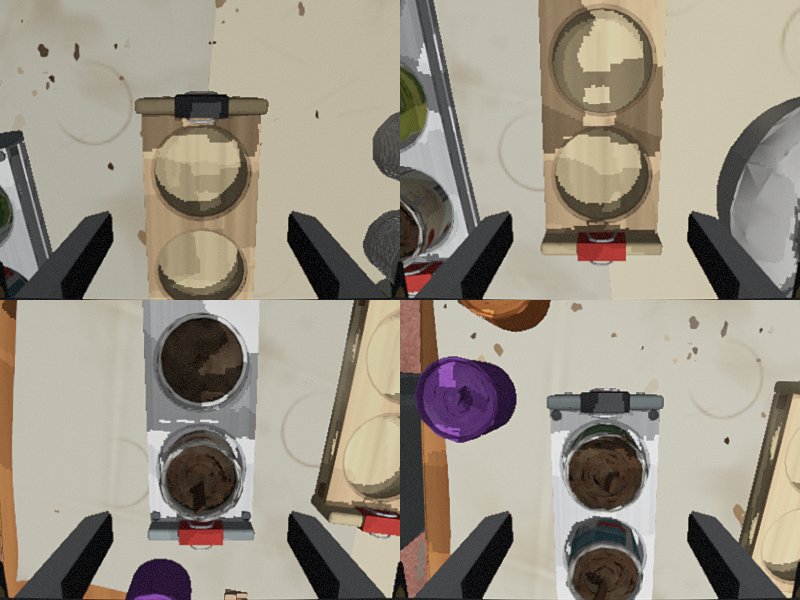

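```bash
cat > fit2.py <<'E'
from h import *
d=np.load("w2.npz"); P=lambda n:(d[n+"p"],d[n+"R"])
a=np.linspace(0,2*np.pi,90)
def circ(im,c,z,R,pose,col):
    q=proj(np.c_[c[0]+R*np.cos(a),c[1]+R*np.sin(a),0*a+z],"wrist",pose); cv2.polylines(im,[np.int32(q*8).reshape(-1,1,2)],True,col,1,cv2.LINE_AA,3)
pk={"c4":((315,231),40,41),"c1":((317,232),40,41),"p1":((316,240),84,35),"p4":((321.5,233),84,35)}
X={n:back(v[0],v[1],"wrist",P(n)) for n,v in pk.items()}
for n in X: print(n,X[n].round(1))
for r in("c","p"):
    A,B=X[r+"1"],X[r+"4"]; v=(B-A)/np.linalg.norm(B-A); c=(A+B)/2; print(r,"c",c.round(1),"v",v.round(4),"len",np.linalg.norm(B-A).round(1),"clips",(c-201*v).round(1),(c+201*v).round(1))
print("seen clips c", back((316,306),66,"wrist",P("c1")).round(1),back((316,165),66,"wrist",P("c4")).round(1),"p",back((316,294),66,"wrist",P("p1")).round(1),back((320,161),66,"wrist",P("p4")).round(1))
t=[]
for n,(px,z,R) in pk.items():
    im=d[n].copy(); A,B=X[n[0]+"1"],X[n[0]+"4"]; v=(B-A)/np.linalg.norm(B-A); c=(A+B)/2
    for s in(-142.5,-47.5,47.5,142.5): circ(im,c+s*v,z,R,P(n),(255,0,255))
    t.append(cv2.resize(im[140:290,215:415],(400,300)))
cv2.imwrite("pics/ov2.png",np.vstack([np.hstack(t[:2]),np.hstack(t[2:])])[:,:,::-1])
E
python3 fit2.py
```

```text
c4 [651.2 146.1]
c1 [ 641.4 -137.2]
p1 [ 465.  -166.7]
p4 [439.5 119. ]
c c [646.3   4.5] v [0.0349 0.9994] len 283.4 clips [ 639.3 -196.4] [653.3 205.3]
p c [452.3 -23.8] v [-0.0891  0.996 ] len 286.9 clips [ 470.2 -224. ] [434.3 176.4]
seen clips c [ 638.5 -193.8] [654.1 203.3] p [ 470.2 -222. ] [433.2 175.6]
```

View pics/ov2.png

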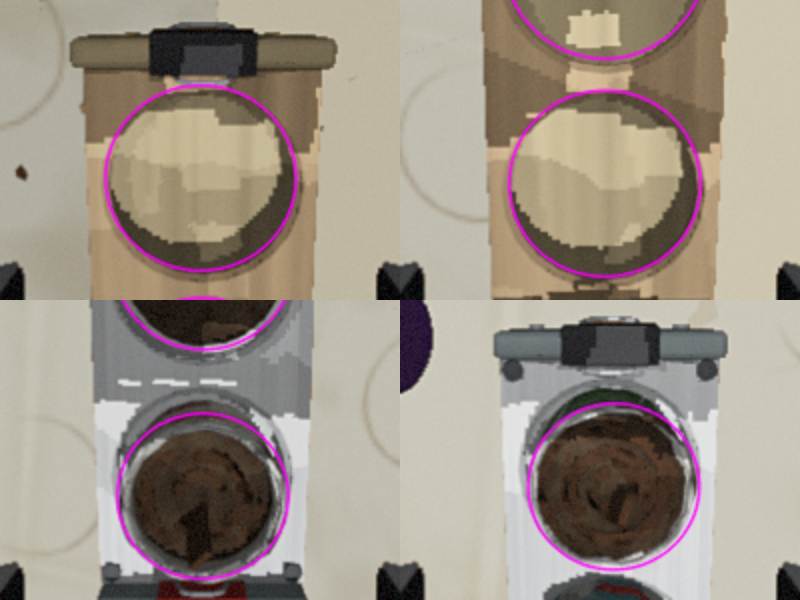

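```bash
cat > mv.py <<'E'
from h import *
cc,cv_=np.array([646.2,4.0]),np.array([.0355,.9994]); pc,pv=np.array([452.3,-23.8]),np.array([-.0891,.996])
S=[-142.5,-47.5,47.5,142.5]
ca,pa=-.0355,.0893; ZG=47
src=lambda i:pc+S[i]*pv
dst=lambda i:cc+S[i]*cv_
def st(s): print(s,"t",round(ctrl.current_t(),1),"z",round(ctrl.current_tool_pos()[2],1),"open",round(ctrl.current_opening(),1),"F",np.round(ctrl.current_ft_force(),1))
def hover(i,n):
    ctrl.move_ptp([*src(i),190],down(pa)); ctrl.wait(.15)
    pose=(ctrl.current_tool_pos(),ctrl.current_ee_rot()); im=ctrl.get_image("wrist"); np.savez(n,p=pose[0],R=pose[1],im=im)
def transfer(i,xy=None):
    xy=src(i) if xy is None else xy
    ctrl.ungrasp(); ctrl.move_ptp([*xy,150],down(pa)); ctrl.move_linear([*xy,ZG],rate=100); st("at tin")
    ctrl.grasp(35); ctrl.wait(.2); st("gripped")
    ctrl.move_linear([*xy,ZG+100],rate=100); st("lifted")
    if ctrl.current_opening()<60: raise SystemExit("lost")
    ctrl.move_linear([*dst(i),ZG+100],down(ca),rate=120); ctrl.wait(.2)
    ctrl.move_linear([*dst(i),ZG+25],rate=90); ctrl.move_linear([*dst(i),ZG+.7],rate=35); ctrl.wait(.2); st("down")
E
python3 - <<'E'
from mv import *
ctrl.move_ptp([*src(2),190],down(pa)); hover(2,"h2.npz"); hover(1,"h1.npz")
transfer(0,np.array([465,-166.7]))
E
```

```text
at tin t 12.1 z 47.7 open 94.0 F [-0.4  0.2  0.4]
gripped t 12.8 z 47.2 open 68.8 F [-1.8  0.4  4.5]
lifted t 13.9 z 146.1 open 69.1 F [ 0.5 -1.2 -1.3]
down t 17.8 z 47.7 open 68.8 F [ 0.2  0.1 -2. ]
```

```bash
cat > rel.py <<'E'
from mv import *
def release(i):
    ctrl.ungrasp(); ctrl.wait(.2); ctrl.move_linear([*dst(i),190],rate=130); ctrl.wait(.1); st("released")
    pose=(ctrl.current_tool_pos(),ctrl.current_ee_rot()); return ctrl.get_image("wrist"),pose
a=np.linspace(0,2*np.pi,90)
def circ(im,c,z,R,pose,col=(255,0,255)):
    q=proj(np.c_[c[0]+R*np.cos(a),c[1]+R*np.sin(a),0*a+z],"wrist",pose); cv2.polylines(im,[np.int32(q*8).reshape(-1,1,2)],True,col,1,cv2.LINE_AA,3)
def tile(im,c,z,pose):
    im=im.copy(); circ(im,c,z,35,pose); return cv2.resize(im[140:340,215:415],(400,400),interpolation=cv2.INTER_CUBIC)
E
python3 - <<'E'
from rel import *
im,pose=release(0); T=[tile(im,dst(0),84,pose)[50:350]]
for i in(1,2):
    d=np.load(f"h{i}.npz"); T.append(tile(d["im"],src(i),84,(d["p"],d["R"]))[50:350])
T.append(T[0]*0); cv2.imwrite("pics/r1.png",np.vstack([np.hstack(T[:2]),np.hstack(T[2:])])[:,:,::-1])
E
```

```text
released t 19.9 z 188.7 open 93.8 F [ 0.   0.5 -0.9]
```

View pics/r1.png

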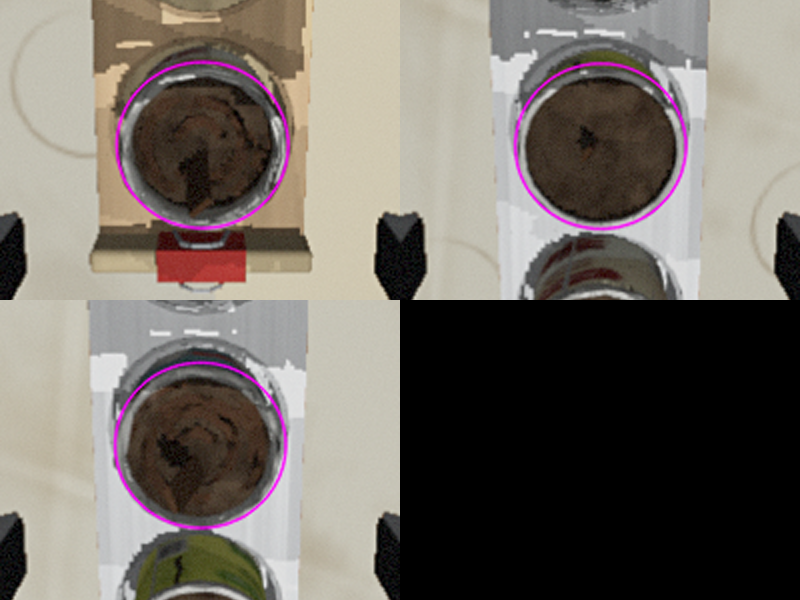

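The first candle (red) is seated centrally next to the red clip. Its rim, at tile (203,145), matches the projected circle. The rims of tins 2 and 3 also match within about 2 mm, so I'll carry on.

```bash
python3 - <<'E'
from rel import *
T=[]
for i in(1,2):
    transfer(i)
    if ctrl.current_tool_pos()[2]>50 or abs(ctrl.current_ft_force()[2]-0)>12: raise SystemExit("check")
    im,pose=release(i); T.append(tile(im,dst(i),84,pose))
cv2.imwrite("pics/r2.png",np.hstack(T)[:,:,::-1])
E
```

```text
at tin t 22.2 z 47.7 open 93.7 F [-0.1  1.   0.3]
gripped t 22.9 z 47.2 open 68.6 F [-1.5  0.5  3.8]
lifted t 24.1 z 146.1 open 68.8 F [-0.6  0.5 -2.7]
down t 28.0 z 47.7 open 68.7 F [ 0.2  0.  -2.3]
released t 30.1 z 188.7 open 93.4 F [ 0.  -0.8 -0.2]
at tin t 32.5 z 47.6 open 94.3 F [-0.   0.7  0.2]
gripped t 33.2 z 47.2 open 68.5 F [-2.7 -0.7  6. ]
lifted t 34.3 z 146.2 open 68.7 F [ 0.8 -0.2 -3.2]
down t 38.4 z 47.8 open 68.9 F [-0.7 -0.  -2.9]
released t 40.5 z 188.7 open 94.0 F [-0.   0.1 -0. ]
```

View pics/r2.png

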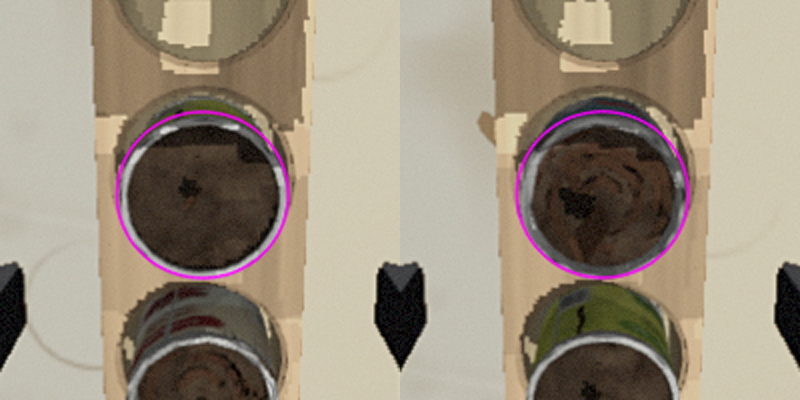

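Lime and blue are seated and centred, with rims at tile (203,197) and (604,195) on their circles. The fourth candle is next.

```bash
python3 - <<'E'
from rel import *
transfer(3,np.array([439.5,118.5]))
if ctrl.current_tool_pos()[2]>50: raise SystemExit("check")
im,pose=release(3); T=[tile(im,dst(3),84,pose)]
t=ctrl.get_image("top"); T.append(cv2.resize(t[165:285,250:410],(533,400)))
cv2.imwrite("pics/r3.png",np.hstack([T[0][:, :260+7],T[1]])[:,:,::-1])
E
```

```text
at tin t 42.9 z 47.6 open 94.0 F [-1.  -0.   0.9]
gripped t 43.6 z 47.2 open 68.5 F [-3.8 -1.3  5.8]
lifted t 44.7 z 146.1 open 68.8 F [ 0.9 -0.7 -3.5]
down t 48.9 z 47.8 open 68.5 F [ 0.1  0.5 -2.8]
released t 51.0 z 188.6 open 93.8 F [-0.2  0.  -0.1]
```

View pics/r3.png

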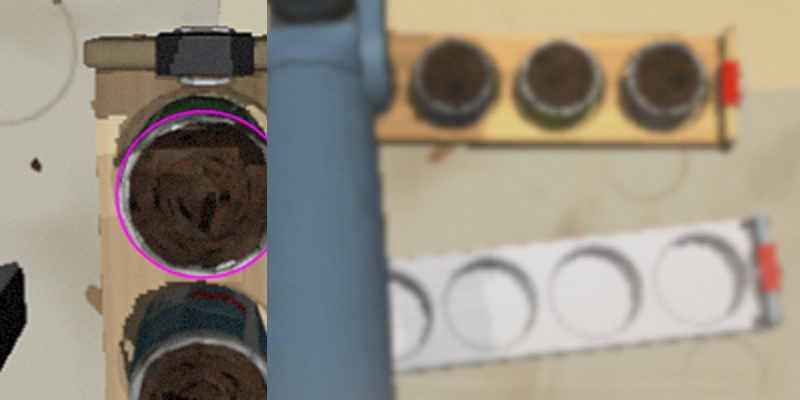

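Green is seated in the fourth hole, with its rim at tile (205,195) on its circle. All four candles are in order and the arm is clear, so I'll hand in.

```bash
python3 -c "
from bench import ctrl
ctrl.wait(.3); print(ctrl.sign_off())"
```

```text
the job is handed in; nothing more can be done
None
```

All four candles are seated in the plywood rack, in order from its red clip (red, lime, blue, green); the job was handed in at about 51 s of the 93 s allowed, and no verdict was returned.

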